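# Lock a profile in the drilling jig

## Task

First slide the aluminium profile along its channel, in under the drill-bush plate, until it butts against the end block. Then pull up the black knob of the back stop's lock plunger, slide the back stop up behind the profile to the next hole in its rail and let the pin drop right home in that hole. The plunger's spring is tired and I am about to drill, so finish with your fingers still on the knob, pushing it down to keep the pin in; leave the other things on the bench where they are.

Things in the scene. Friction and masses are not known exactly. Their poses are not given: they have to be found in the camera images.
- jig: End-drilling jig fixed to the bench: dark steel base plate 180 x 500 x 12 mm (its x -90 to 90, y -220 to 280 mm). Origin at bench level; y axis along channel and rail towards the end block, z up. Channel: centre line x = -35 mm, floor at height 12 mm, between two white strips 33 mm apart, 8 mm wide, tops at height 24 mm, from y = -150 to 230 mm
- bush_plate (a point): Middle of the drill-bush plate's underside, height 55 mm (jig x -35, y 229.5 mm). The plate lies over the channel from jig y 197 to 262 mm, 73 mm wide, 12 mm thick, its two bushes rising to height 74 mm; it rests on the end block and on 10 mm cheeks beside the channel
- stop_rail: Steel flat bar along the jig's y, 28 mm wide, top at height 42 mm, on the side of the channel away from the robot. Origin on its centre line at bench level (jig x 55, y 0), axes as the jig's. It spans y -205 to 110 mm, with 12 mm holes every 80 mm, at y = -169, -89, -9 and 71 mm
- end_face (a point): Centre of the end block's stop face in the channel (jig x -35, y 230, height 32 mm), axes as the jig's. The profile's front end butts here.
- profile_mid (a point): Centre of the loose workpiece: bare aluminium box section 200 mm long (its y), 30 wide, 40 high, 0.13 to 0.25 kg, lying in the channel 35 to 68 mm short of the end block; top at height 52 mm, so it passes under the bush plate with 3 mm to spare, between the strips with 3 mm in all. It can be gripped across its width above the strips
- profile_front (a point): Centre of the profile's front end face, the end towards the end block (100 mm along the profile's y from its centre).
- back_stop (a joint): Travel of the sliding back stop along the rail, m, growing towards the end block: 0 at the start, pinned in the rail's second hole; 0.080 at the next hole. With the pin out it slides against 3 N of friction and is moved by the knob. Grey saddle 46 x 60 mm over the rail, top at height 53 mm, with an arm (top at 46 mm) to its buffer block in the channel behind the profile
- buffer (a point): Centre of the back stop's rubber buffer face, in the channel, 35 mm ahead of the pin. With the profile home the buffer stands 4 mm behind it when the back stop is at 0.080, and touches it at 0.084
- plunger (a joint): Lift of the lock plunger (knob and 10 mm round-tipped steel pin, straight up), m: 0 with the pin home in a hole and the knob seated on its housing, 0.012 with the tip riding on the rail's top, 0.016 at the upper stop. A weak spring presses it down with 1.5 N when home, 3 N when up; knob and pin weigh 60 g. The pin has 1 mm of play all round in a hole
- knob_mid (a point): Centre of the black pull knob on top of the plunger, an upright cylinder 28 mm in diameter and 25 mm high; at height 85.5 mm when home (knob from 73 to 98 mm). It is straight above the pin and moves with it. 20 mm of free height below the knob: only the slim lock housing stands there.
- next_hole (a point): Mouth of the rail hole that the pin must end in, on the rail's top (jig x 55, y -9, height 42 mm).
- knob: The black pull knob; its origin lies on the plunger's axis 85.5 mm below the knob's centre, at bench level when the pin is home.
- lock_housing: Steel sleeve, 18 mm in diameter, between the saddle's top and the knob (height 53 to 73 mm; a 27 mm wide foot up to 59 mm). The knob's underside seats on its top when the pin is home; it is fixed to the back stop.
- elbow_a: Bystander: L-shaped aluminium corner connector, 60 mm legs, 12 mm thick, on the bench on the robot's side of the jig; origin under its middle.
- elbow_b: Bystander: a second corner connector like the first, lying on the jig's base plate behind the channel's open end.
- mallet: Bystander: rubber mallet lying beyond the jig, 260 mm long, head 56 mm in diameter; origin under its handle's middle.
- offcut: Bystander: blue-painted profile offcut, 120 x 40 x 25 mm, beyond the jig; origin under its middle.
- screwdriver: Bystander: screwdriver lying on the robot's side of the jig.
- square: Bystander: try square with a 100 mm wooden stock and a 150 mm steel blade, on the robot's side of the jig.
- screw_box: Bystander: small closed cardboard box of screws, 75 x 55 x 42 mm, beyond the jig; origin under its middle.
Things that resemble listed ones, but are neither listed nor needed, are in the scene too. What is shaped like the part that bears profile_mid but blue is not meant.

How it is judged:
On the way, in this order (a step that is already met when the one before it is completed fails the run):
1. the profile is butted against the end block, with the back stop still pinned in its first place (y of profile_front in the frame of end_face above -0.0025 m and x of profile_front in the frame of end_face between -0.004 and 0.004 m and z of profile_front in the frame of end_face below 0.003 m and angle between profile_mid's own z axis and vertical below 0.05 rad and value of joint back_stop below 0.006 m and value of joint plunger below 0.003 m), for 0.1 s.
2. the lock plunger is pulled up out of its hole (value of joint plunger above 0.01 m), for 0.05 s.
At the end, for the whole second after the job is handed in: Profile level in its channel, front end within 2.5 mm of the end block; back stop within 3 mm of the next hole, pin within 2 mm of home; fingers on the knob, pushing it down so that it bears on its housing with over 4 N (spring and weight alone: about 2 N), all through the last second (y of profile_front in the frame of end_face above -0.0025 m and x of profile_front in the frame of end_face between -0.004 and 0.004 m and z of profile_front in the frame of end_face below 0.003 m and angle between profile_mid's own z axis and vertical below 0.05 rad and value of joint back_stop between 0.077 and 0.083 m and value of joint plunger below 0.002 m and contact force between knob and lock_housing above 4 N and contact force between the fingers and knob above 1.5 N); the arm keeps its last pose, push and grip.
It fails at once if one of the other things on the bench is moved by more than 20 mm (distance of any of elbow_a, elbow_b, mallet, offcut, screwdriver, square, screw_box from where it was at the start of the episode above 0.02 m).
It fails at once if the profile is lifted out of its channel (height (world z) of profile_mid above 0.046 m).
It also fails if it takes over 51 s, if anything falls off the work surface, if the arm or the gripper's body presses on something with over 40 N, if the wrist force passes 120 N, or if a joint passes its speed limit or range.

## Robot

A 7-joint arm with a two-finger parallel gripper is mounted at the origin on the work surface. World frame = base frame: x ahead of the robot, y to its left, z up, the work surface at z = 0. Lengths are in m, angles in rad, forces in N, time in s.
With the tool pointing down it reaches from about 0.425 to 0.95 m from the base axis. Payload 4.7 kg.
Tool frame: the origin (TCP) lies on the centre line of the jaws, within the pads' length; the fingertips stand 25 mm ahead of it and the grasp point (between the pads) lies 6 mm ahead of it (manip.tips_ahead is the distance from the TCP to the fingertips, in m); z points along the fingers, y is the direction in which the jaws open and shut (so a half turn about z gives the same grasp; the last joint's range is limited). The gripper opens to 85 mm and grips with 20 to 120 N. Pads are 22 mm wide; open, the fingers measure 114 mm over their backs; the gripper's body (76 mm by 85 mm) begins 54 mm behind the grasp point. The pads swing forward as they close: fully open they stand 13 mm farther back than shut.
Start: joints at [-1.133, 0.469, -0.049, 1.532, 0.024, 1.141, -0.082], TCP at [0.304, 0.603, 0.256] pointing down, gripper open.
Joint ranges: [-2.59, 2.59], [-0.33, 1.99], [-1.39, 1.29], [0.1, 2.45], [-1.04, 4.18], [0.21, 1.99], [-2.66, 2.66]. Speed limits (rad/s): [2.57, 2.57, 3.14, 3.14, 3.14, 3.14, 3.14].

## Interface

Orientations are given as a 3x3 rotation matrix whose columns are the frame's x, y, z axes.
In Python, from station import manip gives the robot as it stands.
- The arm moves only by the tool step_arm, never from a script. Its argument "motion" is a list of rows, each an object with "linear": the shift along the tool's x, y, z in units of 800 mm (1.0 is 800 mm), a list of three; "twist": the turn about the tool's z in units of 180 degrees (1.0 is 180 degrees). In form: [{"linear": [dx, dy, dz], "twist": twist}, ...]. A call has 1 to 10 rows; each row is the pose to reach, as a shift and turn from the pose commanded when the call began, along the tool's axes at that moment, turning the shorter way round; what a row does not reach only later rows make up. A row lasts 1/10 s, in which the tool goes at most 50 mm and 8.59 degrees, less where a joint would pass 70% of its speed; a pose out of reach is approached as far as the arm can. A call with a number of a shift or a turn outside -1 to 1 is refused whole. A call with a gripper value outside its range is refused whole. "grip" is the closure, from 0 (fully open) to 1 (shut), set as the call begins (left out, the last holds). The fingers move at their own pace and stop on an object; the grip force is fixed at half the most. Time passes only in rows, so rows that repeat a pose let the fingers close. It gives the time, the measured TCP pose, the force and the opening at its end, in the units of the state.
- manip.get_state(): the state, without advancing time (a new reading comes with each control period).
- manip.grab_frame(name): name is "scene" or "side" or "wrist"; returns a dict with "pixels" (480x640x3 uint8, red, green, blue), "K" (3x3 intrinsics, pixels), "distortion" ([k1, k2, p1, p2, k3] as OpenCV has them; the pictures are not rectified), "world_from_camera" (4x4, takes a point from camera to world coordinates). Camera axes: x right, y up, looking along -z (the intrinsics and any distortion apply to the point x, -y, -z); pixel columns grow to the right and rows downward; lengths in m; the calibration is good to about 2 mm. A picture is of the moment at which its call begins. There is no depth.
- manip.hand_in(): hands the job in, once; it reports no verdict.
The state is a dict: "clock": time; "joints": joint angles; "qvel": joint speeds; "joint_efforts": joint torques, N m; "tool_pos": TCP position; "orientation": TCP orientation; "wrist_force": force on the tool from outside, world axes, zero at the start; "ft_torque": the same for the moment, N m; "gripper_width": finger opening in m.
Only numpy, scipy, OpenCV 4.12 (cv2) and the standard library are available. Lean on these libraries where they do the work, as an engineer would, in place of code of your own. Each camera call takes 0.05 s, during which the arm holds its last target. There are 200 camera calls.

## Working session

There is one attempt and no reset: what is moved stays moved. The work goes in short steps, Python scripts to look and compute and a tool call to move; the robot and the scene stay as the last step left them, time stands still between calls to the robot, and variables do not carry over. Pictures are saved under pics/ and viewed, about 8 in all and at most 12, crops included, and the job is handed in when it is done.

Besides the shell and the picture viewer there is one more tool, called after ">>>" by a JSON object that holds its "api" and its "payload", one argument or row to a line. step_arm: Moves the arm, as the interface text tells. Shifts and turns lie within -1 to 1; 1 stands for 800 mm of shift or 180 degrees of turn. Its arguments: {"type":"object","properties":{"motion":{"type":"array"},"grip":{"type":"number"}},"required":["motion"]}

```bash
mkdir -p pics
cat > h.py <<'E'
import numpy as np, cv2, pickle
from station import manip
def grab(n,f):
    d=manip.grab_frame(n); cv2.imwrite(f'pics/{f}.png',d['pixels'][:,:,::-1]); pickle.dump(d,open(f'{f}.pkl','wb')); return d
def ray(d,uv):
    p=cv2.undistortPoints(np.array([[uv]],float),np.array(d['K']),np.array(d['distortion']))[0,0]
    T=np.array(d['world_from_camera']); v=T[:3,:3]@np.array([p[0],-p[1],-1]); return T[:3,3],v
def onz(d,uv,z):
    o,v=ray(d,uv); return o+v*(z-o[2])/v[2]
def proj(d,P):
    T=np.linalg.inv(np.array(d['world_from_camera'])); q=T[:3,:3]@np.array(P,float)+T[:3,3]
    q=np.array([[q[0],-q[1],-q[2]]]); return cv2.projectPoints(q,np.zeros(3),np.zeros(3),np.array(d['K']),np.array(d['distortion']))[0][0,0]
E
python3 - <<'E'
from h import *
for n in ('scene','side','wrist'):
    d=grab(n,n+'0'); print(n,np.round(d['world_from_camera'],3).tolist())
s=manip.get_state(); print(s)
E
```

```text
scene [[0.901, -0.369, 0.229, 0.735], [0.434, 0.776, -0.457, -0.312], [-0.009, 0.511, 0.859, 0.808], [0.0, 0.0, 0.0, 1.0]]
side [[0.999, 0.004, -0.034, 0.493], [-0.031, 0.579, -0.815, -0.548], [0.016, 0.816, 0.579, 0.493], [0.0, 0.0, 0.0, 1.0]]
wrist [[0.451, -0.85, -0.271, 0.233], [0.892, 0.429, 0.138, 0.636], [-0.001, -0.304, 0.953, 0.374], [0.0, 0.0, 0.0, 1.0]]
{'clock': 0.15, 'joints': array([-1.13289453,  0.46923772, -0.04861736,  1.53339005,  0.02410563,
        1.14101611, -0.08232852]), 'qvel': array([ 0.00167541, -0.00170359, -0.00109006, -0.00277318,  0.00293569,
        0.0006593 ,  0.00069218]), 'joint_efforts': array([ 1.39436408e-03, -5.10762763e+01, -4.63666243e-02, -2.37978584e+01,
        1.07066266e-02,  5.39987348e-03, -2.13654050e-05]), 'tool_pos': array([0.30356363, 0.6024395 , 0.25552748]), 'orientation': array([[-8.93020624e-01,  4.50015308e-01, -6.22907179e-04],
       [ 4.50015737e-01,  8.93019640e-01, -1.32659545e-03],
       [-4.07199133e-05, -1.46499513e-03, -9.99998926e-01]]), 'wrist_force': array([ 0.32814561, -0.25665625,  0.2094563 ]), 'ft_torque': array([ 0.03535397, -0.00176037, -0.02914491]), 'gripper_width': 0.08519973534431324}
```

View pics/scene0.png

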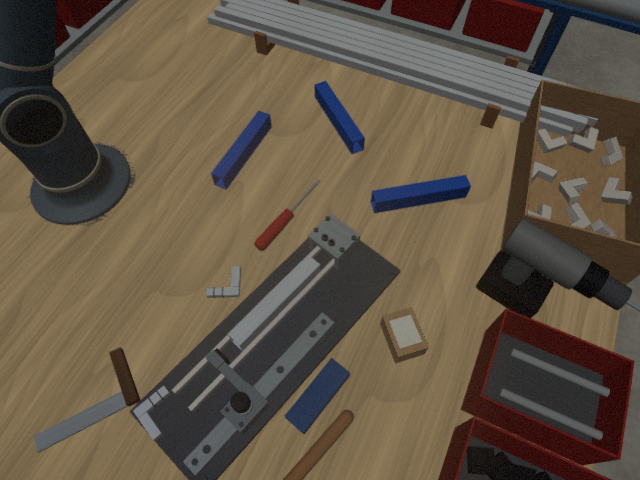

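View pics/side0.png

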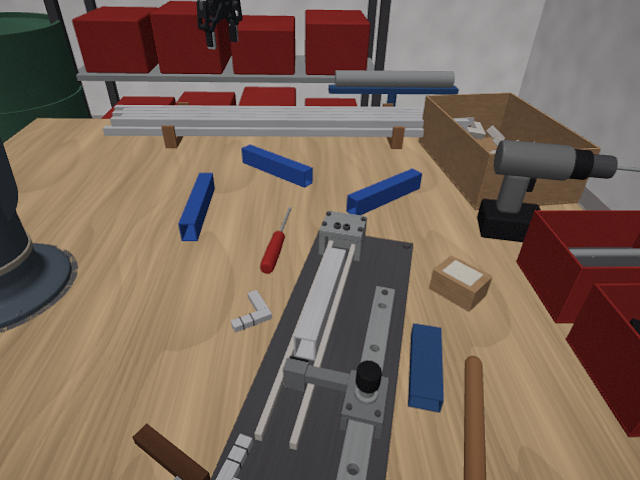

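The bare profile in the channel is at scene ≈(275,300) and side ≈(320,305). The three blue bars, at scene (242,150), (340,117) and (420,193), are lookalikes and not meant. The knob is at scene (241,402) and side (368,378). I'll confirm in one enlarged crop and measure.

Run:
```python
from h import *
S=pickle.load(open('scene0.pkl','rb'));D=pickle.load(open('side0.pkl','rb'))
im=S['pixels'][205:480,125:410,::-1]; cv2.imwrite('pics/crop1.png',cv2.resize(im,None,fx=2.1,fy=2.1,interpolation=cv2.INTER_CUBIC))
def knob(d,c):
    g=d['pixels'].max(2); m=(g<45).astype(np.uint8)
    n,l,st,ce=cv2.connectedComponentsWithStats(m)
    for i in range(1,n):
        if st[i,4]>80 and np.hypot(*(ce[i]-c))<25: print(st[i],ce[i])
knob(S,(241,402));knob(D,(368,378))
for uv in [(398.5,270),(133,410),(197,478)]: print(uv,onz(S,uv,.012).round(4))
for uv in [(413,242),]: print(uv,onz(D,uv,.012).round(4))
print('knobtop',onz(S,(241,401),.098).round(4),onz(D,(368,367),.098).round(4))
```

```text
[230 392  21  21 327] [239.94189602 401.91131498]
[356 361  26  32 672] [368.13690476 376.43005952]
(398.5, 270) [0.6979 0.0942 0.012 ]
(133, 410) [ 0.3973 -0.3305  0.012 ]
(197, 478) [ 0.5465 -0.3681  0.012 ]
(413, 242) [0.7013 0.0987 0.012 ]
knobtop [ 0.5697 -0.2481  0.098 ] [ 0.5657 -0.2453  0.098 ]
```

View pics/crop1.png

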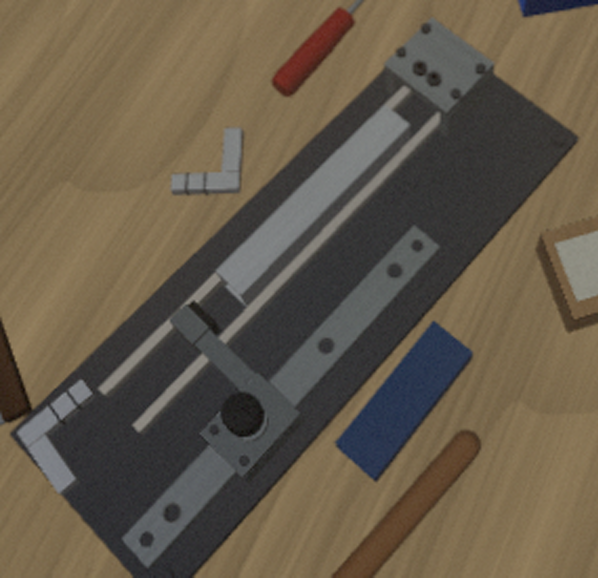

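The crop confirms the following:
- The bare profile lies in the channel, its front at crop (395,115) and its rear at (232,285).
- The black knob sits on the grey saddle at crop (243,415).
- The jig's yaw is about -15.7° and its origin is near (0.537,-0.149).
- The knob predicted from the jig pose, (0.566,-0.250), agrees with the triangulated (0.567,-0.247).

Setting out now.

>>> {"api": "step_arm", "payload": {
  "motion": [
    {"linear":[-0.648,-0.657,0],"twist":0.439},
    {"linear":[-0.648,-0.657,0],"twist":0.439},
    {"linear":[-0.648,-0.657,0],"twist":0.439},
    {"linear":[-0.648,-0.657,0],"twist":0.439},
    {"linear":[-0.648,-0.657,0],"twist":0.439},
    {"linear":[-0.648,-0.657,0],"twist":0.439},
    {"linear":[-0.648,-0.657,0],"twist":0.439},
    {"linear":[-0.648,-0.657,0],"twist":0.439},
    {"linear":[-0.648,-0.657,0],"twist":0.439},
    {"linear":[-0.648,-0.657,0],"twist":0.439}
  ],
  "grip": 0
}}

```text
clock: 1.15
tool_pos: [0.4572, 0.1249, 0.2564]
orientation: [[0.274, 0.962, 0.0], [0.962, -0.274, 0.001], [0.001, 0.0, -1.0]]
wrist_force: [0.9, 0.5, -0.9]
gripper_width: 0.0855
```

>>> {"api": "step_arm", "payload": {
  "motion": [
    {"linear":[-0.245,0.165,0],"twist":0},
    {"linear":[-0.245,0.165,0],"twist":0},
    {"linear":[-0.245,0.165,0],"twist":0},
    {"linear":[-0.245,0.165,0],"twist":0},
    {"linear":[-0.245,0.165,0],"twist":0},
    {"linear":[-0.245,0.165,0],"twist":0},
    {"linear":[-0.245,0.165,0],"twist":0}
  ]
}}

```text
clock: 1.85
tool_pos: [0.5306, -0.0981, 0.2559]
orientation: [[0.274, 0.962, -0.001], [0.962, -0.274, 0.0], [-0.0, -0.001, -1.0]]
wrist_force: [0.6, 1.4, -1.1]
gripper_width: 0.0856
```

Run:
```python
from h import *
W=grab('wrist','wrist1'); s=manip.get_state(); print(s['tool_pos'],s['orientation'],np.round(W['world_from_camera'],3))
O=np.array([.5375,-.149,0]);a=np.radians(-15.7);R=np.array([[np.cos(a),-np.sin(a),0],[np.sin(a),np.cos(a),0],[0,0,1]])
for n,p in dict(knobtop=(.055,-.089,.098),hole=(.055,-.009,.042),hole2=(.055,.071,.042),railend=(.055,.11,.042),ch=(-.035,.1,.052)).items(): print(n,proj(W,O+R@p).round(1))
```

```text
[ 0.53054729 -0.09669755  0.25584532] [[ 2.71069299e-01  9.62559264e-01 -1.04774365e-03]
 [ 9.62559684e-01 -2.71068488e-01  8.54146155e-04]
 [ 5.38156006e-04 -1.24004860e-03 -9.99999086e-01]] [[ 0.962  0.261  0.085  0.551]
 [-0.275  0.916  0.292 -0.025]
 [-0.001 -0.304  0.953  0.374]
 [ 0.     0.     0.     1.   ]]
knobtop [413.2 390.7]
hole [405.6 268.1]
hole2 [411.7 172.6]
railend [414.8 121.3]
ch [295.3 135.8]
```

View pics/wrist1.png

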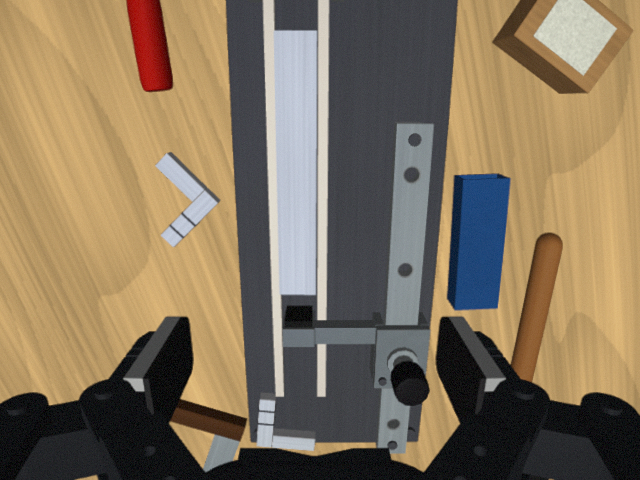

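The wrist view shows holes at (405,270) and (411,174), within 2 px of my prediction. The profile top runs from rows 30 to 294, and the knob is at (409,382). Now for the exact numbers.

Run:
```python
from h import *
W=pickle.load(open('wrist1.pkl','rb'))
c=[onz(W,p,.052) for p in ((275,30.5),(318,30.5),(281,294.5),(316,294.5))]
f=(c[0]+c[1])/2;r=(c[2]+c[3])/2;v=f-r
print('front',f.round(4),'rear',r.round(4),'len',np.linalg.norm(v),'yaw',np.degrees(np.arctan2(-v[0],v[1])),'w',np.linalg.norm(c[0]-c[1]),np.linalg.norm(c[2]-c[3]))
h=[onz(W,p,.042) for p in ((405,270),(411.7,174.5))]
v=h[1]-h[0];print(h[0].round(4),h[1].round(4),np.linalg.norm(v),np.degrees(np.arctan2(-v[0],v[1])))
m=(W['pixels'].max(2)<40).astype(np.uint8); m[:, :380]=0;m[:,436:]=0;m[:355]=0;m[412:]=0
n,l,st,ce=cv2.connectedComponentsWithStats(m);print(st[1:],ce[1:])
tp=np.array([.5305,-.0967]);mid=((f+r)/2)[:2]
x=np.array([.271,.9626]);y=np.array([.9626,-.271])
print('mid',mid,'rel',(mid-tp)@x,(mid-tp)@y)
O=np.array([.5375,-.149,0]);a=np.radians(-15.7)
R=np.array([[np.cos(a),-np.sin(a),0],[np.sin(a),np.cos(a),0],[0,0,1]])
for q in (f,r,h[0],h[1]): print(R.T@(q-O))
```

```text
front [0.5523 0.0256 0.052 ] rear [ 0.4966 -0.1667  0.052 ] len 0.2002135725845518 yaw -16.137780441751563 w 0.02987122752509369 0.028951849522809568
[ 0.5871 -0.1741  0.042 ] [ 0.6093 -0.097   0.042 ] 0.08022808254329272 -16.045474481628144
[[ 391  361   38   45 1261]
 [ 380  378    4    2    4]] [[409.14274385 382.92386994]
 [381.5        378.25      ]]
mid [ 0.52444745 -0.07051573] rel 0.023564736426617258 -0.012922120550536022
[-0.03303858  0.172128    0.052     ]
[-0.03456834 -0.02807973  0.052     ]
[ 0.05457547 -0.01070499  0.042     ]
[0.05505922 0.06952164 0.042     ]
```

>>> {"api": "step_arm", "payload": {
  "motion": [
    {"linear":[0.0295,-0.016,0.05],"twist":0.002},
    {"linear":[0.0295,-0.016,0.1],"twist":0.002},
    {"linear":[0.0295,-0.016,0.15],"twist":0.002},
    {"linear":[0.0295,-0.016,0.19],"twist":0.002},
    {"linear":[0.0295,-0.016,0.22],"twist":0.002},
    {"linear":[0.0295,-0.016,0.24],"twist":0.002},
    {"linear":[0.0295,-0.016,0.251],"twist":0.002},
    {"linear":[0.0295,-0.016,0.251],"twist":0.002},
    {"linear":[0.0295,-0.016,0.251],"twist":0.002},
    {"linear":[0.0295,-0.016,0.251],"twist":0.002}
  ]
}}

```text
clock: 2.9
tool_pos: [0.5257, -0.0711, 0.0565]
orientation: [[0.277, 0.961, 0.002], [0.961, -0.277, 0.0], [0.001, 0.002, -1.0]]
wrist_force: [-0.3, -0.0, -0.2]
gripper_width: 0.0853
```

Run:
```python
from h import *
s=manip.get_state(); print(s['tool_pos'],s['orientation'][:2,:2],s['wrist_force'])
x=np.array([.2775,.9607]);y=np.array([.9607,-.2775]);e=np.array([.52445,-.0705])-s['tool_pos'][:2];print(e@x,e@y)
```

```text
[ 0.52568032 -0.07107966  0.05648253] [[ 0.27718447  0.96081469]
 [ 0.96081637 -0.27718553]] [-0.29346664 -0.02714445 -0.20853892]
0.00021546208095331456 -0.00134282168230034
```

>>> {"api": "step_arm", "payload": {
  "motion": [
    {"linear":[0,-0.0015,0],"twist":0},
    {"linear":[0,-0.0015,0],"twist":0},
    {"linear":[0,-0.0015,0],"twist":0},
    {"linear":[0,-0.0015,0],"twist":0},
    {"linear":[0,-0.0015,0],"twist":0},
    {"linear":[0,-0.0015,0],"twist":0},
    {"linear":[0,-0.0015,0],"twist":0},
    {"linear":[0,-0.0015,0],"twist":0},
    {"linear":[0,-0.0015,0],"twist":0},
    {"linear":[0,-0.0015,0],"twist":0}
  ],
  "grip": 1
}}

```text
clock: 3.9
tool_pos: [0.5243, -0.0712, 0.0559]
orientation: [[0.278, 0.961, 0.001], [0.961, -0.278, 0.0], [0.0, 0.001, -1.0]]
wrist_force: [-0.8, -0.6, 6.4]
gripper_width: 0.0284
```

>>> {"api": "step_arm", "payload": {
  "motion": [
    {"linear":[0.006,0,0],"twist":0},
    {"linear":[0.012,0,0],"twist":0},
    {"linear":[0.018,0,0],"twist":0},
    {"linear":[0.024,0,0],"twist":0},
    {"linear":[0.03,0,0],"twist":0},
    {"linear":[0.036,0,0],"twist":0},
    {"linear":[0.042,0,0],"twist":0},
    {"linear":[0.048,0,0],"twist":0},
    {"linear":[0.054,0,0],"twist":0},
    {"linear":[0.06,0,0],"twist":0}
  ]
}}

```text
clock: 4.9
tool_pos: [0.5371, -0.0273, 0.0559]
orientation: [[0.28, 0.96, 0.0], [0.96, -0.28, -0.003], [-0.002, 0.001, -1.0]]
wrist_force: [-1.6, -4.5, 5.9]
gripper_width: 0.0291
```

Moved 46 mm. A few small steps more until it butts.

>>> {"api": "step_arm", "payload": {
  "motion": [
    {"linear":[0.002,0,0],"twist":0},
    {"linear":[0.004,0,0],"twist":0},
    {"linear":[0.006,0,0],"twist":0},
    {"linear":[0.008,0,0],"twist":0},
    {"linear":[0.01,0,0],"twist":0},
    {"linear":[0.011,0,0],"twist":0},
    {"linear":[0.011,0,0],"twist":0},
    {"linear":[0.011,0,0],"twist":0}
  ]
}}

```text
clock: 5.7
tool_pos: [0.5395, -0.0188, 0.0559]
orientation: [[0.279, 0.96, 0.0], [0.96, -0.279, -0.002], [-0.002, 0.001, -1.0]]
wrist_force: [-1.5, -5.0, 6.6]
gripper_width: 0.0288
```

>>> {"api": "step_arm", "payload": {
  "motion": [
    {"linear":[0.002,0,0],"twist":0},
    {"linear":[0.004,0,0],"twist":0},
    {"linear":[0.006,0,0],"twist":0},
    {"linear":[0.008,0,0],"twist":0},
    {"linear":[0.008,0,0],"twist":0},
    {"linear":[0.008,0,0],"twist":0}
  ]
}}

```text
clock: 6.3
tool_pos: [0.5401, -0.0166, 0.0559]
orientation: [[0.281, 0.96, -0.001], [0.96, -0.281, -0.007], [-0.007, 0.001, -1.0]]
wrist_force: [-3.7, -13.3, 8.4]
gripper_width: 0.0287
```

Moved only 2.3 mm of 6.4 while the force rose to 13 N, at 56.9 mm total against a predicted 56. It has butted. I'll hold a moment, then open and rise.

>>> {"api": "step_arm", "payload": {
  "motion": [
    {"linear":[0.002,0,0],"twist":0},
    {"linear":[0.002,0,0],"twist":0},
    {"linear":[0.002,0,0],"twist":0}
  ]
}}

```text
clock: 6.6
tool_pos: [0.5402, -0.0165, 0.0559]
orientation: [[0.282, 0.959, -0.002], [0.959, -0.282, -0.008], [-0.008, 0.001, -1.0]]
wrist_force: [-4.0, -15.4, 8.6]
gripper_width: 0.0288
```

>>> {"api": "step_arm", "payload": {
  "motion": [
    {"linear":[-0.005,0,0],"twist":0},
    {"linear":[-0.005,0,0],"twist":0},
    {"linear":[-0.005,0,0],"twist":0},
    {"linear":[-0.005,0,0],"twist":0},
    {"linear":[-0.005,0,0],"twist":0},
    {"linear":[-0.005,0,0],"twist":0},
    {"linear":[-0.005,0,0],"twist":0}
  ],
  "grip": 0
}}

```text
clock: 7.3
tool_pos: [0.5407, -0.0124, 0.0554]
orientation: [[0.277, 0.961, -0.0], [0.961, -0.277, 0.0], [0.0, -0.0, -1.0]]
wrist_force: [0.2, 0.0, 0.2]
gripper_width: 0.0855
```

>>> {"api": "step_arm", "payload": {
  "motion": [
    {"linear":[0,0,-0.05],"twist":0},
    {"linear":[0,0,-0.1],"twist":0},
    {"linear":[-0.03,0.01,-0.15],"twist":0},
    {"linear":[-0.08,0.03,-0.19],"twist":0},
    {"linear":[-0.125,0.055,-0.22],"twist":0},
    {"linear":[-0.125,0.055,-0.22],"twist":0},
    {"linear":[-0.125,0.055,-0.22],"twist":0},
    {"linear":[-0.125,0.055,-0.22],"twist":0}
  ]
}}

```text
clock: 8.1
tool_pos: [0.5546, -0.1195, 0.2305]
orientation: [[0.276, 0.961, -0.002], [0.961, -0.276, 0.001], [0.001, -0.002, -1.0]]
wrist_force: [-0.4, 0.8, 0.2]
gripper_width: 0.0851
```

Run:
```python
from h import *
W=grab('wrist','wrist2'); s=manip.get_state(); print(s['tool_pos'],s['orientation'][:2,:2])
```

```text
[ 0.55458582 -0.11914567  0.23026395] [[ 0.27558728  0.96127301]
 [ 0.96127597 -0.27558532]]
```

View pics/wrist2.png

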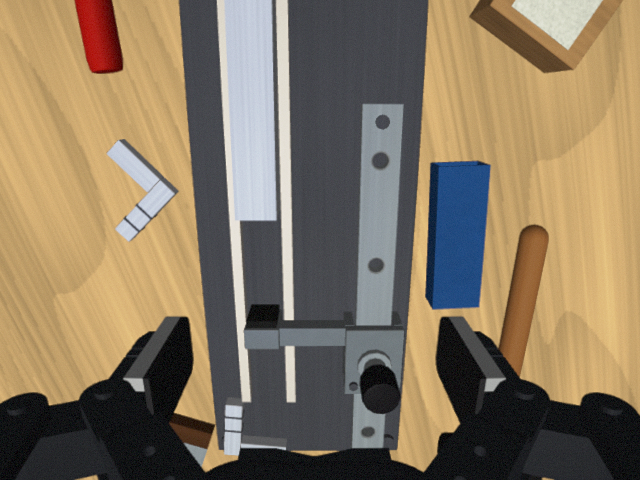

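Profile rear edge is at row 220, columns 235–276. The holes are at (376,265) and (380.5,160.5), and the knob is around (379,388), fully in view.

Run:
```python
from h import *
W=pickle.load(open('wrist2.pkl','rb'));s=manip.get_state()
h0,h1=[onz(W,p,.042) for p in ((376,265),(380.5,160.5))]
v=h1-h0;u=v/np.linalg.norm(v);print(h0.round(4),np.linalg.norm(v),np.degrees(np.arctan2(-v[0],v[1])))
r=onz(W,(255.5,220),.052);print('rear-hole along (want .039)',(r-h0)@u, 'across', (r-h0)[:2]@[u[1],-u[0]])
k=(h0-u*.08)[:2];print('knob from hole',k)
for z in (.073,.0855,.098): print(z,proj(W,[*k,z]).round(1))
m=(W['pixels'].max(2)<40).astype(np.uint8); m[:, :355]=0;m[:,405:]=0;m[:350]=0;m[416:]=0
n,l,st,ce=cv2.connectedComponentsWithStats(m);i=1+st[1:,4].argmax();print(st[i],ce[i])
e=k-s['tool_pos'][:2];R=s['orientation'];print('rel',e@R[:2,0],e@R[:2,1],s['tool_pos'])
```

```text
[ 0.5874 -0.1738  0.042 ] 0.07985286668372979 -15.963237792074496
rear-hole along (want .039) 0.03871644703724048 across -0.08970739221859102
knob from hole [ 0.56538582 -0.2506675 ]
0.073 [376.8 377.6]
0.0855 [379.  387.9]
0.098 [381.5 399. ]
[ 360  365   40   48 1469] [379.40503744 388.80530973]
rel -0.12345243315831814 0.04662722820770644 [ 0.55458582 -0.11914567  0.23026395]
```

The rear edge is 38.7 mm ahead of the hole (39 expected), so the profile is butted. The knob position is confirmed too. Going down around the knob.

>>> {"api": "step_arm", "payload": {
  "motion": [
    {"linear":[-0.05,0.02,0],"twist":0},
    {"linear":[-0.1,0.04,0],"twist":0},
    {"linear":[-0.154,0.058,0],"twist":0},
    {"linear":[-0.154,0.058,0],"twist":0},
    {"linear":[-0.154,0.058,0.05],"twist":0},
    {"linear":[-0.154,0.058,0.1],"twist":0},
    {"linear":[-0.154,0.058,0.14],"twist":0},
    {"linear":[-0.154,0.058,0.16],"twist":0},
    {"linear":[-0.154,0.058,0.173],"twist":0},
    {"linear":[-0.154,0.058,0.173],"twist":0}
  ]
}}

```text
clock: 9.15
tool_pos: [0.5654, -0.2513, 0.0922]
orientation: [[0.277, 0.961, -0.002], [0.961, -0.277, 0.001], [0.0, -0.002, -1.0]]
wrist_force: [0.0, -0.2, -0.5]
gripper_width: 0.0859
```

>>> {"api": "step_arm", "payload": {
  "motion": [
    {"linear":[0,0,0],"twist":0},
    {"linear":[0,0,0],"twist":0}
  ]
}}

```text
clock: 9.35
tool_pos: [0.5665, -0.2526, 0.0946]
orientation: [[0.278, 0.961, 0.003], [0.961, -0.278, -0.001], [-0.0, 0.003, -1.0]]
wrist_force: [-0.3, 0.0, 0.7]
gripper_width: 0.0856
```

>>> {"api": "step_arm", "payload": {
  "motion": [
    {"linear":[0,0,0],"twist":0},
    {"linear":[0,0,0],"twist":0},
    {"linear":[0,0,0],"twist":0},
    {"linear":[0,0,0],"twist":0},
    {"linear":[0,0,0],"twist":0},
    {"linear":[0,0,0],"twist":0},
    {"linear":[0,0,0],"twist":0},
    {"linear":[0,0,0],"twist":0},
    {"linear":[0,0,0],"twist":0},
    {"linear":[0,0,0],"twist":0}
  ],
  "grip": 1
}}

```text
clock: 10.35
tool_pos: [0.5658, -0.2523, 0.0934]
orientation: [[0.278, 0.961, 0.001], [0.961, -0.278, 0.0], [0.0, 0.001, -1.0]]
wrist_force: [-0.1, 0.5, 4.9]
gripper_width: 0.0263
```

Run:
```python
from h import *
for i in range(3):
    s=manip.get_state(); print(s['tool_pos'],s['wrist_force'],s['gripper_width'])
    W=grab('wrist','wrist3')
print(s['orientation'])
```

```text
[ 0.56579238 -0.25225599  0.09343679] [-0.12156707  0.50826788  4.90790289] 0.026298440796334845
[ 0.5658287  -0.25223679  0.09345611] [-0.36091977  0.97803023  4.824603  ] 0.02646649788027197
[ 0.56583362 -0.25224065  0.09344946] [-0.4002893  -0.171829    4.64457467] 0.026572877945947315
[[ 2.77725994e-01  9.60660103e-01  6.62002498e-04]
 [ 9.60660317e-01 -2.77726042e-01 -1.91158602e-05]
 [ 1.65491490e-04  6.41268501e-04 -9.99999781e-01]]
```

>>> {"api": "step_arm", "payload": {
  "motion": [
    {"linear":[0,0,-0.005],"twist":0},
    {"linear":[0,0,-0.01],"twist":0},
    {"linear":[0,0,-0.015],"twist":0},
    {"linear":[0,0,-0.018],"twist":0},
    {"linear":[0,0,-0.018],"twist":0},
    {"linear":[0,0,-0.018],"twist":0},
    {"linear":[0,0,-0.018],"twist":0}
  ]
}}

```text
clock: 11.2
tool_pos: [0.5657, -0.2522, 0.1074]
orientation: [[0.278, 0.961, 0.0], [0.961, -0.278, -0.0], [-0.0, 0.0, -1.0]]
wrist_force: [3.4, -0.9, -3.4]
gripper_width: 0.0266
```

The plunger came up 14 mm with the expected spring plus weight. Now sliding.

>>> {"api": "step_arm", "payload": {
  "motion": [
    {"linear":[0.008,0,-0.018],"twist":0},
    {"linear":[0.02,0,0],"twist":0},
    {"linear":[0.03,0,0],"twist":0},
    {"linear":[0.04,0,0],"twist":0},
    {"linear":[0.05,0,0],"twist":0},
    {"linear":[0.06,0,0],"twist":0},
    {"linear":[0.07,0,0],"twist":0},
    {"linear":[0.08,0,0],"twist":0},
    {"linear":[0.09,0,0],"twist":0},
    {"linear":[0.09,0,0],"twist":0}
  ]
}}

```text
clock: 12.2
tool_pos: [0.5832, -0.191, 0.1111]
orientation: [[0.284, 0.959, -0.001], [0.959, -0.284, -0.008], [-0.008, 0.001, -1.0]]
wrist_force: [-6.1, -7.0, 17.7]
gripper_width: 0.0262
```

My first row carried a stray z value: it lifted the knob into its upper stop, so the fingers slipped up the knob a few millimetres and now press the pin on the rail with 17 N. I'll ease up a little.

>>> {"api": "step_arm", "payload": {
  "motion": [
    {"linear":[0,0,-0.004],"twist":0},
    {"linear":[0,0,-0.004],"twist":0},
    {"linear":[0,0,-0.004],"twist":0}
  ]
}}

```text
clock: 12.5
tool_pos: [0.5846, -0.1855, 0.1115]
orientation: [[0.28, 0.96, -0.001], [0.96, -0.28, -0.002], [-0.003, 0.0, -1.0]]
wrist_force: [-1.8, -5.9, 5.2]
gripper_width: 0.0262
```

Run:
```python
from h import *
d=grab('side','side2'); s=manip.get_state(); print(s['tool_pos'],s['wrist_force'],s['gripper_width'])
cv2.imwrite('pics/side2c.png',cv2.resize(d['pixels'][180:480,240:500,::-1],None,fx=2,fy=2,interpolation=cv2.INTER_CUBIC))
```

```text
[ 0.58464933 -0.1854964   0.11152748] [-0.77936026 -6.08991465  3.94833107] 0.026450044697658402
```

View pics/side2c.png

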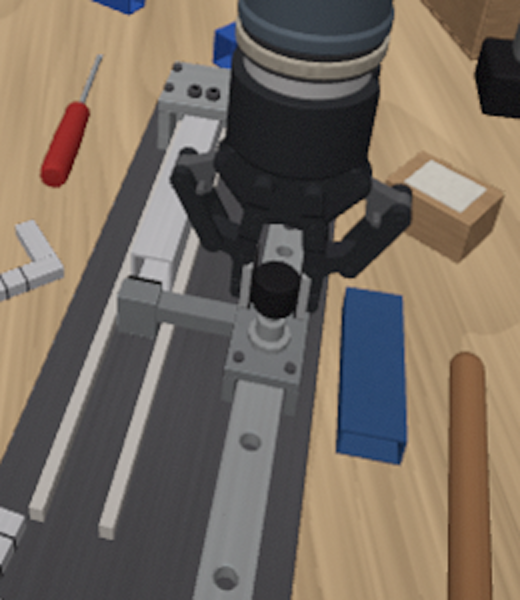

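The saddle has moved up, with the first hole showing behind it at crop (250,440). The knob is at crop (274,290), perhaps a bit behind the finger centre, so I'll measure it.

Run:
```python
from h import *
d=pickle.load(open('side2.pkl','rb'));d0=pickle.load(open('side0.pkl','rb'))
u=np.array([.2753,.9614]);k0=np.array([.5654,-.2507]);w=np.array([.9614,-.2753])
# pixel of knob: bottom-front rim and left/right extents in crop -> full
for n,p in dict(mid=(275,290),hole0=(250,440)).items():
    uv=(240+p[0]/2,180+p[1]/2)
    for z in ((.0965,.0995,.1015) if n=='mid' else (.042,)):
        q=onz(d,uv,z)[:2]; print(n,z,((q-k0)@u).round(4),((q-k0)@w).round(4))
q=onz(d0,(368,377),.0855)[:2];print('ref start',(q-k0)@u,(q-k0)@w)
for t in (.06,.065,.07,.075,.08): print(t,proj(d,[*(k0+u*t),.0975])) 
# saddle front-top/rear-top edges: rear edge crop y~? saddle 60 long: y -30..30
for t in (.06,.065,.07,.075): print('saddle rear corners crop',t,[((proj(d,[*(k0+u*(t-.03)+w*s),.053])-[240,180])*2).round(0).tolist() for s in(-.023,.023)])
```

```text
mid 0.0965 0.0705 0.0006
mid 0.0995 0.0676 0.0007
mid 0.1015 0.0657 0.0008
hole0 0.042 0.0026 0.0005
ref start 0.0019150785116690363 0.00038476591924837763
0.06 [375.88487822 330.6710554 ]
0.065 [376.45332378 327.6091047 ]
0.07 [377.0132696  324.59327499]
0.075 [377.5649062  321.62252499]
0.08 [378.10841843 318.69584473]
saddle rear corners crop 0.06 [[220.0, 381.0], [296.0, 398.0]]
saddle rear corners crop 0.065 [[221.0, 374.0], [297.0, 391.0]]
saddle rear corners crop 0.07 [[223.0, 368.0], [298.0, 384.0]]
saddle rear corners crop 0.075 [[224.0, 361.0], [299.0, 377.0]]
```

>>> {"api": "step_arm", "payload": {
  "motion": [
    {"linear":[0.0015,0,0],"twist":0},
    {"linear":[0.003,0,0],"twist":0},
    {"linear":[0.0045,0,0.001],"twist":0},
    {"linear":[0.006,0,0.001],"twist":0},
    {"linear":[0.0075,0,0.001],"twist":0},
    {"linear":[0.009,0,0.001],"twist":0},
    {"linear":[0.0105,0,0.002],"twist":0},
    {"linear":[0.0105,0,0.002],"twist":0},
    {"linear":[0.0105,0,0.002],"twist":0}
  ]
}}

```text
clock: 13.45
tool_pos: [0.5877, -0.1747, 0.1086]
orientation: [[0.278, 0.961, -0.001], [0.961, -0.278, 0.0], [-0.0, -0.001, -1.0]]
wrist_force: [1.3, -3.6, -2.3]
gripper_width: 0.0257
```

>>> {"api": "step_arm", "payload": {
  "motion": [
    {"linear":[0,0,0.003],"twist":0},
    {"linear":[0,0,0.006],"twist":0},
    {"linear":[0,0,0.009],"twist":0},
    {"linear":[0,0,0.011],"twist":0},
    {"linear":[0,0,0.011],"twist":0}
  ]
}}

```text
clock: 13.95
tool_pos: [0.5877, -0.1747, 0.1001]
orientation: [[0.278, 0.961, -0.001], [0.961, -0.278, 0.001], [0.0, -0.001, -1.0]]
wrist_force: [0.5, -2.4, -2.5]
gripper_width: 0.0261
```

Dropping in freely. Pushing down on home now.

>>> {"api": "step_arm", "payload": {
  "motion": [
    {"linear":[0,0,0.0015],"twist":0},
    {"linear":[0,0,0.003],"twist":0},
    {"linear":[0,0,0.0045],"twist":0},
    {"linear":[0,0,0.006],"twist":0},
    {"linear":[0,0,0.006],"twist":0},
    {"linear":[0,0,0.006],"twist":0}
  ]
}}

```text
clock: 14.55
tool_pos: [0.5878, -0.1749, 0.0996]
orientation: [[0.278, 0.961, 0.001], [0.961, -0.278, 0.003], [0.003, -0.0, -1.0]]
wrist_force: [-9.2, 1.9, 26.6]
gripper_width: 0.0254
```

Stopped at z 0.0996, the expected home height, with 27 N reaction. Checking by eye.

Run:
```python
from h import *
d=grab('side','side3'); w=grab('wrist','wrist4'); s=manip.get_state(); print(s['tool_pos'],s['wrist_force'],s['gripper_width'])
a=cv2.resize(d['pixels'][250:400,280:440,::-1],None,fx=3,fy=3,interpolation=cv2.INTER_CUBIC)
b=cv2.resize(w['pixels'][:,160:500,::-1],(319,450)); cv2.imwrite('pics/chk.png',np.hstack([a,b]))
u=np.array([.2753,.9614]);k0=np.array([.5654,-.2507]);w_=np.array([.9614,-.2753])
for t in (.078,.08,.082):
  print(t,'saddle rear crop',[((proj(d,[*(k0+u*(t-.03)+w_*q),.053])-[280,250])*3).round(0).tolist() for q in(-.023,.023)],
   'knob bottom near, home / 2mm up',[((proj(d,[*(k0+u*(t-.014)),z])-[280,250])*3).round(1).tolist() for z in (.073,.075,.085)])
```

```text
[ 0.58787925 -0.17478999  0.09961667] [-8.68952704  1.44498893 26.29215923] 0.025858241099162117
0.078 saddle rear crop [[218.0, 326.0], [330.0, 350.0]] knob bottom near, home / 2mm up [[283.3, 275.8], [283.7, 272.5], [286.1, 255.9]]
0.08 saddle rear crop [[219.0, 322.0], [330.0, 346.0]] knob bottom near, home / 2mm up [[284.0, 272.1], [284.4, 268.9], [286.7, 252.3]]
0.082 saddle rear crop [[220.0, 319.0], [331.0, 342.0]] knob bottom near, home / 2mm up [[284.6, 268.5], [285.1, 265.2], [287.4, 248.6]]
```

View pics/chk.png

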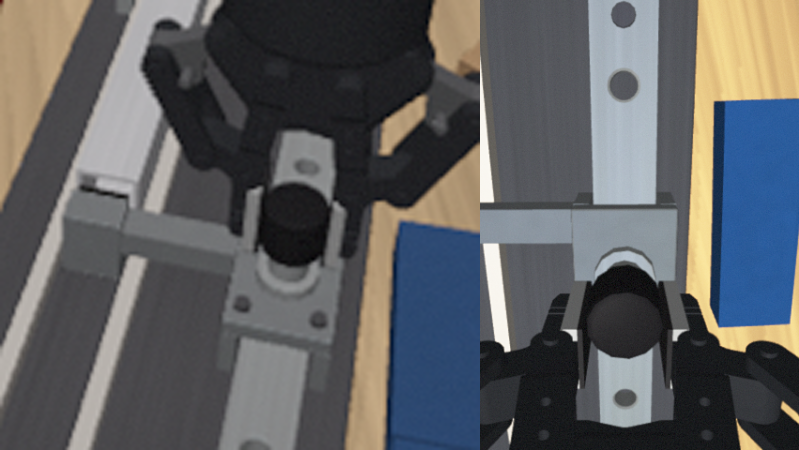

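The left view shows the knob's lower edge at about (290,270), seated on the housing (272 predicted for home). The saddle's rear corners match 0.080, and the pads are either side of the knob. The buffer stands just behind the profile. Handing in.

```bash
python3 -c "
from station import manip
print(manip.hand_in()); s=manip.get_state(); print(s['clock'],s['tool_pos'],s['wrist_force'],s['gripper_width'])"
```

```text
the job is handed in; nothing more can be done
None
the job is handed in; nothing more can be done
```

The job is handed in at about 15 s on the robot's clock. The profile is against the end block, the back stop is pinned in the next hole, and the fingers are still gripping the knob and pushing it down.

- **Profile:** I gripped it and slid it about 57 mm until the force rose to 15 N. From above, its rear edge measured 38.7 mm ahead of the next hole (39 mm expected). I did not measure it again after moving the stop; the last picture shows it still just ahead of the buffer.
- **Back stop:** I lifted the knob 14 mm and slid the stop 80 mm. The pin then dropped in without resistance.
- **Last checks:** the tool stopped within about 0.1 mm of the expected home height, with a steady 26 N reaction. The side view showed the knob on its housing and the saddle at about 0.079–0.080 m.
- **Slip on the way:** one stray z value in the slide lifted the knob to its upper stop. The fingers slipped about 5 mm up the knob and pressed the pin on the rail with about 18 N. I eased off and finished the slide with the grip still holding.
- **Not checked:** I saw no contact with the other things on the bench, but I did not measure their positions again. There is also a side force of about 9 N at the wrist.

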